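Sweep loose tube caps off the work board into the catch bin

TASK

Clear the three loose green screw caps off the white work board: with the fingertips, sweep each one along the board and over its open end into the steel catch bin that stands there, sliding them and never picking one up. Leave the two capped vials standing where they are on the board.

Things in the scene. Friction and masses are not known exactly. Their poses are not given: they have to be found in the camera images.
- board: white board fixed on the bench: flat top 260 (its x) by 180 mm (its y), 50 mm above the bench. Origin: centre of underside. Its ends (y = -90, +90 mm) are open; its sides (x = -130, +130 mm) have lips 6 mm high. Three loose caps and two vials stand on it in any order, one in each lane along y: x = -104, -52, 0, 52, 104 mm (4 mm either way), within 42 mm of y = 0.
- bin: low open steel catch bin, fixed against one end of the board (which end varies), same axes as the board: 260 by 90 mm outside, 45 mm high, walls 3 mm, its rim 5 mm below the board's top, 1 mm gap between board and bin. Origin: centre of its underside at bench height, 136 mm from the board's centre along the board's +y or -y.
- rack: black tube rack block, fixed against the other end of the board, 260 by 90 mm, 45 mm high, with green tube caps standing up to 61 mm above the bench. Origin: centre of its underside. Nothing belongs there.
- cap_a: loose green screw cap (one of three alike, about 10 to 20 g), lying closed side up on the board: ribbed disc 22 mm in diameter, 14 mm high. Origin: centre of the underside as it lies at the start; z up at the start. It slides when pushed and may turn over as it drops into the bin.
- cap_a_center (a point): centre of cap_a, 7 mm above its underside
- cap_b: loose green screw cap (one of three alike, about 10 to 20 g), lying closed side up on the board: ribbed disc 22 mm in diameter, 14 mm high. Origin: centre of the underside as it lies at the start; z up at the start. It slides when pushed and may turn over as it drops into the bin.
- cap_b_center (a point): centre of cap_b, 7 mm above its underside
- cap_c: loose green screw cap (one of three alike, about 10 to 20 g), lying closed side up on the board: ribbed disc 22 mm in diameter, 14 mm high. Origin: centre of the underside as it lies at the start; z up at the start. It slides when pushed and may turn over as it drops into the bin.
- cap_c_center (a point): centre of cap_c, 7 mm above its underside
- vial_a: capped amber vial standing upright on the board, loose: glass body 30 mm in diameter, 48 mm high with the same kind of green cap on top. Origin: centre of its underside. To be left standing where it is.
- vial_b: capped amber vial standing upright on the board, loose: glass body 30 mm in diameter, 48 mm high with the same kind of green cap on top. Origin: centre of its underside. To be left standing where it is.

How it is judged (in metres and radians):
At the end, for the whole second after the job is handed in: All three loose caps lie at rest inside the catch bin (centres within its walls and lower than 36 mm above its underside); both vials stand upright (within 0.15 rad) within 15 mm of where they started (x of cap_a_center in the frame of bin between -0.128 and 0.128 m and y of cap_a_center in the frame of bin between -0.043 and 0.043 m and z of each of cap_a_center, cap_b_center, cap_c_center in the frame of bin below 0.036 m and linear speed of each of cap_a, cap_b, cap_c below 0.03 m/s and x of cap_b_center in the frame of bin between -0.128 and 0.128 m and y of cap_b_center in the frame of bin between -0.043 and 0.043 m and x of cap_c_center in the frame of bin between -0.128 and 0.128 m and y of cap_c_center in the frame of bin between -0.043 and 0.043 m and distance of each of vial_a, vial_b from where it was at the start of the episode below 0.015 m and angle between each of vial_a, vial_b's own z axis and vertical below 0.15 rad); the robot touches nothing.
It fails at once if a loose cap is lifted: its centre comes more than 28 mm above the board's top (it lies 7 mm above it) (z of any of cap_a_center, cap_b_center, cap_c_center in the frame of board above 0.078 m).
It fails at once if a standing vial is shifted more than 15 mm or tipped more than 0.3 rad (distance of any of vial_a, vial_b from where it was at the start of the episode above 0.015 m or angle between any of vial_a, vial_b's own z axis and vertical above 0.3 rad).
It also fails if it takes over 45 s, if anything falls off the work surface, if the arm or the gripper's body presses on something with over 40 N, if the wrist force passes 120 N, or if a joint passes its speed limit or range.

ROBOT

A 6-joint arm with a two-finger parallel gripper is mounted at the origin on the work surface. World frame = base frame: x ahead of the robot, y to its left, z up, the work surface at z = 0. Lengths are in mm, angles in rad, forces in N, time in s.
With the tool pointing down it reaches from about 350 to 975 mm from the base axis. Payload 7.1 kg.
Tool frame: the origin (TCP) lies at the very end of the fingers, on their centre line; the grasp point (between the pads) lies 19 mm behind it; z points along the fingers, y is the line along which they close (so a half turn about z gives the same grasp; the last joint's range is limited). The gripper opens to 88 mm and grips with 3 to 60 N. Pads are 20 mm wide; open, the fingers measure 115 mm over their backs; the gripper's body (75 mm by 178 mm) begins 61 mm behind the grasp point.
Start: joints at [1.207, 0.423, 1.63, -0, 1.089, -0.019], TCP at [211.223, 588.209, 222.675] pointing down, gripper open.
Joint ranges: [-3, 3], [-0.9, 2.11], [0.09, 2.58], [-1.31, 4.45], [0.11, 2.69], [-2.54, 2.54]. Speed limits (rad/s): [2.39, 2.39, 3.01, 3.14, 3.14, 3.14].

INTERFACE

Orientations are given as a rotation vector (axis times angle).
In Python, from workcell import sensors, imaging, close_job gives the robot as it stands. The module is installed in compiled form; this text tells all that it offers.
- The arm moves only by the tool servo_tool, never from a script. Its argument "steps" is a list of rows, each a list of 3 entries, a list of its own where there are three numbers: the shift along the world's x, y, z in m, then the turn, a rotation vector about the world's x, y, z in degrees, then the opening, from -1 (shut) to 1 (fully open). A call has exactly 8 rows; each row shifts and turns the commanded pose from where the row before left it; what a row does not reach is not made up. A row lasts 1/12 s, in which the tool goes at most 41.7 mm and 7.16 degrees, less where a joint would pass 70% of its speed; a pose out of reach is approached as far as the arm can. A call is refused whole if a number of a shift passes 0.0417 or a number of a turn 7.16, either way. A call with a gripper value outside its range is refused whole. The fingers move at their own pace and stop on an object; the grip force is fixed at half the most. Time passes only in rows, so rows that do not move let the fingers close, or fill a call up. It gives the time, the measured TCP pose, the force, the opening and the grip force at its end, in the units of the state.
- sensors.get_obs(): the state, without advancing time (a new reading comes with each control period).
- imaging.get_image(name): name is "scene" or "top"; returns a dict with "color" (480x640x3 uint8, blue, green, red), "range_z" (480x640 float32, mm along the optical axis (not along the pixel's ray), 0 where there is no reading), "vertical_fov" (degrees; the focal length in pixels is half the picture's height over the tangent of half this angle, whatever the lens; pixels are square), "cx", "cy" (the principal point, pixels), "k1" (the pictures are not rectified: a ray, as slopes to the right and down, at radius r is drawn at 1 + k1 r^2 times it, then the intrinsics apply), "rvec" (rotation vector, rad) and "tvec" (3), from world to camera coordinates, as OpenCV has them. Camera axes: x right, y down, z forward; pixel columns grow to the right and rows downward; lengths in mm; the calibration is good to about 2 mm. A picture is of the moment at which its call begins.
- close_job(): hands the job in; it is judged then, once.
The state is a dict: "t": time; "qpos": joint angles; "qvel": joint speeds; "joint_torque": joint torques, N m; "ee_pos": TCP position; "orientation": TCP orientation; "ft_force": force on the tool from outside, world axes, zero at the start; "moment": the same for the moment, N m; "width": finger opening in mm; "grasp_force": force on a finger pad.
Only numpy, scipy, OpenCV 4.12 (cv2) and the standard library are available. Lean on these libraries where they do the work, as an engineer would, in place of code of your own. Each camera call takes 0.05 s, during which the arm holds its last target. There are 200 camera calls.

## Working session

There is one attempt and no reset: what is moved stays moved. The work goes in short steps, Python scripts to look and compute and a tool call to move; the robot and the scene stay as the last step left them, time stands still between calls to the robot, and variables do not carry over. Pictures are saved under pics/ and viewed, at most 10 in all, crops included, and the job is handed in when it is done.

Besides the shell and the picture viewer there is one more tool, called after ">>>" in YAML: its name, and indented under it one key for each argument. servo_tool: Moves the arm, as the interface text tells. Its arguments: {"type":"object","properties":{"steps":{"type":"array"}},"required":["steps"]}

```bash
mkdir -p pics; cat > h.py <<'E'
import numpy as np, cv2
from workcell import sensors, imaging
def cam(n):
    d=imaging.get_image(n); h=d["color"].shape[0]
    d["f"]=h/2/np.tan(np.radians(d["vertical_fov"])/2)
    d["R"]=cv2.Rodrigues(np.array(d["rvec"],float))[0]; d["t"]=np.array(d["tvec"],float).ravel()
    d["K"]=np.array([[d["f"],0,d["cx"]],[0,d["f"],d["cy"]],[0,0,1]])
    d["C"]=-d["R"].T@d["t"]; return d
def rays(d,uv):
    p=cv2.undistortPoints(np.array(uv,float).reshape(-1,1,2),d["K"],np.array([d["k1"],0,0,0.])).reshape(-1,2)
    return np.c_[p,np.ones(len(p))]
def plane(d,uv,z):
    r=rays(d,uv)@d["R"]; return d["C"]+r*((z-d["C"][2])/r[:,2])[:,None]
def depth(d,uv):
    uv=np.array(uv,float).reshape(-1,2); r=rays(d,uv)
    z=np.array([np.median(w[w>0]) if (w:=d["range_z"][int(v)-1:int(v)+2,int(u)-1:int(u)+2]).max()>0 else np.nan for u,v in uv])
    return (r*z[:,None]-d["t"])@d["R"]
def green(d):
    hsv=cv2.cvtColor(d["color"],cv2.COLOR_BGR2HSV)
    m=cv2.inRange(hsv,(40,80,40),(90,255,255))
    n,l,s,c=cv2.connectedComponentsWithStats(m)
    return [(c[i].round(1),s[i]) for i in range(1,n) if s[i,4]>25]
E
cat > a.py <<'E'
from h import *
for n in("top","scene"):
    d=cam(n); cv2.imwrite(f"pics/{n}1.png",d["color"]); print(n,d["C"].round(),d["f"],d["k1"])
    for c,s in green(d): print(c,s[2:],depth(d,c)[0].round(1))
print(sensors.get_obs())
E
python3 a.py
```

```text
top [515.  26. 805.] 595.7240885812549 -0.14085837852473188
[325.8 164.3] [ 17  17 224] [651.9   3.   63.8]
[256.4 188.2] [ 14  15 163] [624.1  91.   61.1]
[348.  203.6] [ 17  18 228] [601.6 -23.5  64. ]
[259.1 207.6] [ 15  14 164] [599.4  87.9  61.6]
[219.8 213.5] [ 14  14 156] [593.1 137.4  62.4]
[222.5 233.2] [ 14  15 161] [568.3 134.5  61.2]
[375.2 241. ] [ 19  19 267] [552.3 -52.5  98. ]
[247.7 269.8] [ 14  15 163] [521.8 103.6  61.3]
[250.6 289.6] [ 14  14 164] [497.  100.5  61.4]
[332.5 291.4] [ 18  18 260] [ 4.936e+02 -2.000e-01  9.850e+01]
[353.7 327.5] [ 18  18 235] [447.2 -26.7  64.8]
[276.3 326.4] [ 15  14 161] [450.6  69.4  61.4]
[279.2 346.3] [ 15  14 161] [425.7  66.4  61. ]
[239.5 352. ] [ 14  15 160] [419.6 116.   62.1]
scene [917. 439. 444.] 582.8457579150273 -0.18411055584280003
[272.1 178.7] [ 17  17 218] [559.8 -44.5  97.6]
[342.8 179.1] [ 27  19 328] [497.4  11.3  97. ]
[408.4 211.2] [ 25  25 320] [448.8  75.8  61.9]
[449.4 221.9] [ 14  17 149] [427.8 122.   60.5]
[255.4 227.6] [ 17  18 222] [607.4 -17.2  63.3]
[389.8 245.8] [ 30  31 459] [515.2 106.5  60.2]
[23
[... 229 characters left out ...]
  61. ]
{'t': 0.1, 'qpos': array([ 1.20704318e+00,  4.23764759e-01,  1.63060685e+00, -2.58155410e-06,
        1.08861693e+00, -1.90049034e-02]), 'qvel': array([-9.38699083e-05, -9.32614429e-04, -7.37237068e-03,  7.94723494e-08,
       -1.05890667e-03, -1.05606440e-03]), 'joint_torque': array([ 1.14756469e-05, -5.45614457e+01, -2.74324465e+01,  6.45653531e-02,
        1.88064220e-02, -3.59986370e-05]), 'ee_pos': array([211.02349163, 587.75812145, 221.98186908]), 'orientation': array([-5.38804394e-01, -3.09477551e+00,  2.15312952e-03]), 'ft_force': array([1.13614804, 0.10897759, 0.5047063 ]), 'moment': array([ 0.00108318,  0.00939744, -0.00614188]), 'grasp_force': 0.0, 'width': 87.57984618721}
```

View pics/top1.png

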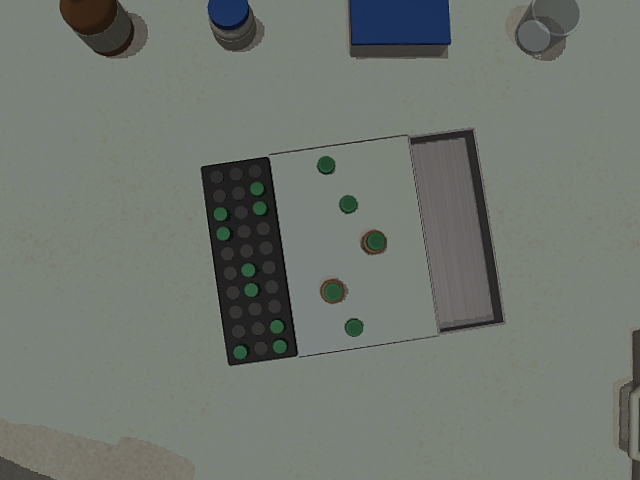

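View pics/scene1.png

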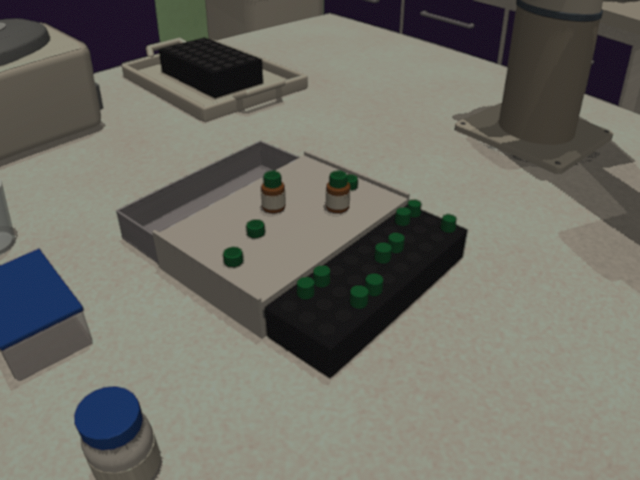

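The top view shows the rack on the left (+y) and the bin on the right (-y). The loose caps are at (326,164), (348,204) and (354,327), and the vials at (375,241) and (332,291). The scene view shows the same layout, with the vial caps at (272,179) and (343,179). The depth heights agree: caps about 64 mm, vials about 98 mm. Next I'll fit the board frame and place the caps in it.

```bash
cat > b.py <<'E'
from h import *
d=cam("top")
vv,uu=np.mgrid[100:380,190:520]; uv=np.c_[uu.ravel(),vv.ravel()].astype(float)
z=d["range_z"][100:380,190:520].ravel()
P=(rays(d,uv)*z[:,None]-d["t"])@d["R"]
m=(z>0)&(P[:,2]>47.5)&(P[:,2]<54)
img=np.zeros((280,330),np.uint8); img.ravel()[m]=255
img=cv2.morphologyEx(img,cv2.MORPH_OPEN,np.ones((5,5)))
n,l,s,c=cv2.connectedComponentsWithStats(img); k=1+s[1:,4].argmax(); m=(l.ravel()==k)
print("board z",np.median(P[m,2]))
r=cv2.minAreaRect(P[m][:,:2].astype(np.float32)); print(r)
hand=plane(d,[(270,154),(408,136),(438,336),(298,356)],50); print(hand.round(1),hand.mean(0))
bx=(hand[0]+hand[1]-hand[2]-hand[3])[:2]; bx/=np.linalg.norm(bx); by=np.array([-bx[1],bx[0]])
print("yaw",np.degrees(np.arctan2(bx[1],bx[0])))
o=hand.mean(0)[:2]
for n,uv,h in(("c1",(325.8,164.3),64),("c2",(348,203.6),64),("c3",(353.7,327.5),64),("v1",(375.2,241),98),("v2",(332.5,291.4),98)):
    p=plane(d,[uv],h)[0]; q=p[:2]-o; print(n,p.round(1),"board",(q@bx).round(1),(q@by).round(1))
E
python3 b.py
```

```text
board z 50.369986896829566
((550.8032836914062, -29.929908752441406), (261.6557312011719, 181.00750732421875), 7.270961761474609)
[[ 669.5   73.8   50. ]
 [ 689.6 -104.5   50. ]
 [ 431.9 -135.1   50. ]
 [ 411.5   43.5   50. ]] [550.64314011 -30.57750872  50.        ]
yaw 6.728595227303471
c1 [651.9   3.   64. ] board 104.5 21.5
c2 [601.6 -23.5  64. ] board 51.5 1.0
c3 [447.1 -26.7  64. ] board -102.3 16.0
v1 [552.3 -52.5  98. ] board -1.0 -21.9
v2 [ 4.936e+02 -2.000e-01  9.800e+01] board -53.1 36.9
```

>>> servo_tool:
  steps:
    - [[0.04,-0.038,0],[0,0,-7.1],-0.73]
    - [[0.04,-0.038,0],[0,0,-7.1],-0.73]
    - [[0.04,-0.038,0],[0,0,-7.1],-0.73]
    - [[0.04,-0.038,0],[0,0,-7.1],-0.73]
    - [[0.04,-0.038,0],[0,0,-7.1],-0.73]
    - [[0.04,-0.038,0],[0,0,-7.1],-0.73]
    - [[0.04,-0.038,0],[0,0,-7.1],-0.73]
    - [[0.04,-0.038,0],[0,0,-7.1],-0.73]

```text
t: 0.82
ee_pos: [453.9, 356.9, 222.6]
orientation: [-1.954, -2.46, 0.0]
ft_force: [-0.7, 0.2, -0.2]
width: 37.8
grasp_force: 0.0
```

Board centre is about (550.7, -30) at 7° yaw, and every object sits on its lane to within 2 mm. I'll move in behind cap 1.

>>> servo_tool:
  steps:
    - [[0.02,-0.034,0],[0,0,-3.1],-0.82]
    - [[0.02,-0.034,0],[0,0,-3.1],-0.82]
    - [[0.02,-0.034,0],[0,0,0],-0.82]
    - [[0.02,-0.034,0],[0,0,0],-0.82]
    - [[0.02,-0.034,0],[0,0,0],-0.82]
    - [[0.02,-0.034,0],[0,0,0],-0.82]
    - [[0.02,-0.034,0],[0,0,0],-0.82]
    - [[0.02,-0.034,0],[0,0,0],-0.82]

```text
t: 1.48
ee_pos: [613.4, 84.7, 222.5]
orientation: [-2.077, -2.357, 0.0]
ft_force: [1.2, 0.3, -1.0]
width: 7.9
grasp_force: 0.0
```

>>> servo_tool:
  steps:
    - [[0.016,-0.024,-0.02],[0,0,0],-0.82]
    - [[0.016,-0.024,-0.02],[0,0,0],-0.82]
    - [[0,0,-0.03],[0,0,0],-0.82]
    - [[0,0,-0.03],[0,0,0],-0.82]
    - [[0,0,0],[0,0,0],-0.82]
    - [[0,0,0],[0,0,0],-0.82]
    - [[0,0,0],[0,0,0],-0.82]
    - [[0,0,0],[0,0,0],-0.82]

```text
t: 2.15
ee_pos: [646.2, 39.1, 124.9]
orientation: [2.074, 2.356, 0.004]
ft_force: [0.3, 0.6, 0.7]
width: 7.9
grasp_force: 0.0
```

>>> servo_tool:
  steps:
    - [[0,0,-0.025],[0,0,0],-0.82]
    - [[0,0,-0.02],[0,0,0],-0.82]
    - [[0,0,-0.013],[0,0,0],-0.82]
    - [[0,0,-0.009],[0,0,0],-0.82]
    - [[0,0,0],[0,0,0],-0.82]
    - [[0,0,0],[0,0,0],-0.82]
    - [[0,0,0],[0,0,0],-0.82]
    - [[0,0,0],[0,0,0],-0.82]

```text
t: 2.82
ee_pos: [645.8, 38.7, 56.9]
orientation: [2.076, 2.356, 0.002]
ft_force: [-0.1, -0.2, -0.6]
width: 7.8
grasp_force: 0.0
```

```bash
python3 -c "
from h import *
d=cam('scene');cv2.imwrite('pics/s2.png',cv2.resize(d['color'][120:340,150:450],(750,550)))
o=sensors.get_obs();print(o['ee_pos'],o['ft_force'])"
```

```text
[645.67784115  38.67983666  56.79673635] [-0.20506267  0.34038515  0.66154655]
```

View pics/s2.png

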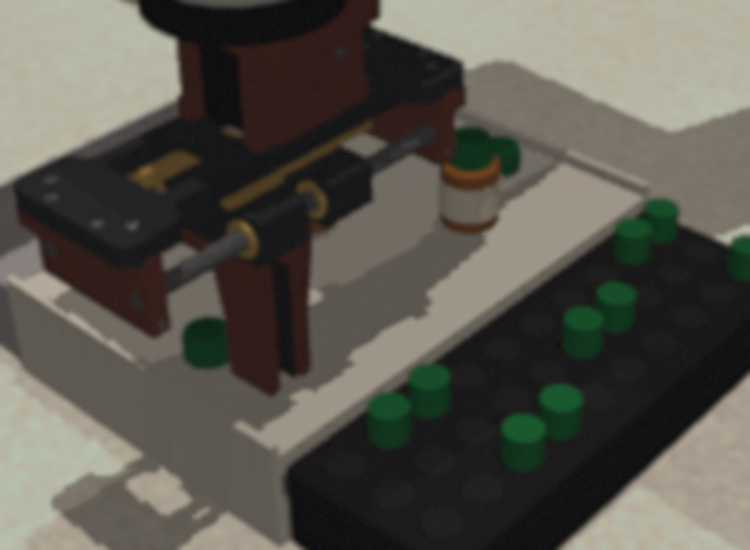

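The fingers are at crop (265,380), behind cap 1 at (207,342), and clear of the vials and rack. I'll sweep it now.

>>> servo_tool:
  steps:
    - [[0,0,-0.002],[0,0,0],-0.82]
    - [[0.0015,-0.012,0],[0,0,0],-0.82]
    - [[0.0015,-0.012,0],[0,0,0],-0.82]
    - [[0.0015,-0.012,0],[0,0,0],-0.82]
    - [[0.0015,-0.012,0],[0,0,0],-0.82]
    - [[0.0015,-0.012,0],[0,0,0],-0.82]
    - [[0.0015,-0.012,0],[0,0,0],-0.82]
    - [[0.0015,-0.012,0],[0,0,0],-0.82]

```text
t: 3.53
ee_pos: [655.5, -47.0, 53.6]
orientation: [-2.077, -2.357, 0.0]
ft_force: [0.5, -0.1, -0.3]
width: 7.9
grasp_force: 0.1
```

>>> servo_tool:
  steps:
    - [[0.001,-0.01,0],[0,0,0],-0.82]
    - [[0.001,-0.01,0],[0,0,0],-0.82]
    - [[0.001,-0.009,0],[0,0,0],-0.82]
    - [[0.001,-0.009,0],[0,0,0],-0.82]
    - [[0.001,-0.009,0],[0,0,0],-0.82]
    - [[0.001,-0.009,0],[0,0,0],-0.82]
    - [[0.001,-0.009,0],[0,0,0],-0.82]
    - [[0,0,0],[0,0,0],-0.82]

```text
t: 4.2
ee_pos: [662.7, -112.1, 53.8]
orientation: [2.077, 2.356, 0.0]
ft_force: [-0.3, 0.3, -0.2]
width: 7.9
grasp_force: 0.0
```

```bash
python3 -c "
from h import *
o=sensors.get_obs();print(o['ee_pos'],o['ft_force'])
for n in ('top','scene'):
  d=cam(n);cv2.imwrite('pics/%s3.png'%n,d['color'])
  for c,s in green(d): print(n,c,s[4],depth(d,c)[0].round(1))"
```

```text
[ 662.71645213 -112.11578782   53.76448882] [-0.25116053  0.3047855  -0.17782001]
top [256.4 188.2] 164 [624.1  91.   61.1]
top [348.  203.6] 229 [601.5 -23.4  65.5]
top [259.1 207.6] 167 [599.4  87.9  61.6]
top [219.8 213.5] 159 [593.3 137.6  60.8]
top [222.5 233.3] 163 [568.2 134.5  61.4]
top [375.1 241.1] 268 [552.1 -52.3  98.2]
top [247.8 269.7] 166 [521.9 103.5  61. ]
top [250.6 289.6] 165 [497.1 100.4  62. ]
top [332.4 291.5] 259 [493.5  -0.   98.4]
top [353.7 327.4] 235 [447.4 -26.6  65.2]
top [276.3 326.4] 163 [450.6  69.4  61.8]
top [279.2 346.4] 161 [425.6  66.4  61.5]
top [239.6 352. ] 163 [419.6 116.   61.4]
scene [271.8 179. ] 250 [560.3 -44.4  97.4]
scene [342.3 179.5] 363 [497.7  10.8  96.4]
scene [407.7 212.6] 397 [451.1  76.7  61.4]
scene [448.5 223.2] 198 [428.4 121.5  58.6]
scene [255.2 228.4] 257 [609.6 -14.5  64.6]
scene [389.3 246.9] 560 [517.7 108.   60.7]
scene [313.4 281.5] 647 [618.1  95.5  59.8]
scene [366.2 289.8] 696 [588.1 141.4  60.7]
```

>>> servo_tool:
  steps:
    - [[0,0,0.035],[0,0,0],-0.82]
    - [[0,0,0.035],[0,0,0],-0.82]
    - [[-0.013,0.025,0],[0,0,0],-0.82]
    - [[-0.013,0.025,0],[0,0,0],-0.82]
    - [[-0.013,0.025,0],[0,0,0],-0.82]
    - [[-0.013,0.025,0],[0,0,0],-0.82]
    - [[-0.013,0.024,0],[0,0,0],-0.82]
    - [[0,0,0],[0,0,0],-0.82]

```text
t: 4.97
ee_pos: [594.5, 17.5, 123.4]
orientation: [-2.071, -2.359, 0.002]
ft_force: [0.1, 0.5, -0.4]
width: 8.2
grasp_force: 0.0
```

```bash
python3 -c "
from h import *
o=sensors.get_obs();print(o['ee_pos'],o['ft_force'])
for n in ('top','scene'):
  d=cam(n);cv2.imwrite('pics/%s4.png'%n,d['color'])
  for c,s in green(d): 
    p=depth(d,c)[0]
    if p[1]<60: print(n,c,s[4],p.round(1))"
```

```text
[594.45684369  17.54911543 123.44637064] [ 0.05488168  0.50854776 -0.40360437]
top [375.3 241.2] 258 [552.  -52.5  98.5]
scene [343.2 180.9] 304 [497.   11.6  94.5]
scene [255.  229.3] 230 [610.  -14.5  63.6]
```

View pics/top4.png

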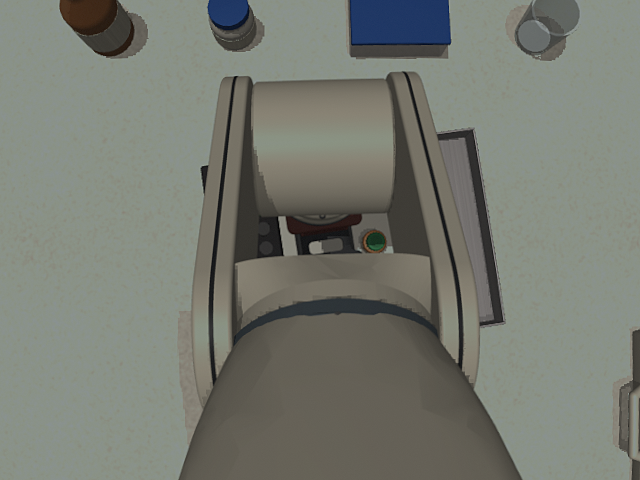

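The arm hides the near part of the bin from the top camera. Vial 1 hasn't moved (375,241), so I'll carry on with cap 2.

>>> servo_tool:
  steps:
    - [[0,0,0],[0,0,0],-0.82]
    - [[0,0,0],[0,0,0],-0.82]
    - [[0,0,-0.025],[0,0,0],-0.82]
    - [[0,0,-0.02],[0,0,0],-0.82]
    - [[0,0,-0.015],[0,0,0],-0.82]
    - [[0,0,-0.01],[0,0,0],-0.82]
    - [[0,0,0],[0,0,0],-0.82]
    - [[0,0,0],[0,0,0],-0.82]

```text
t: 5.73
ee_pos: [597.5, 13.1, 53.4]
orientation: [-2.077, -2.356, 0.001]
ft_force: [-0.6, -0.7, 0.3]
width: 8.1
grasp_force: 0.0
```

>>> servo_tool:
  steps:
    - [[0.0015,-0.012,0],[0,0,0],-0.82]
    - [[0.0015,-0.012,0],[0,0,0],-0.82]
    - [[0.0015,-0.012,0],[0,0,0],-0.82]
    - [[0.0015,-0.012,0],[0,0,0],-0.82]
    - [[0.0015,-0.012,0],[0,0,0],-0.82]
    - [[0.0015,-0.012,0],[0,0,0],-0.82]
    - [[0.0015,-0.012,0],[0,0,0],-0.82]
    - [[0.001,-0.01,0],[0,0,0],-0.82]

```text
t: 6.4
ee_pos: [609.1, -82.0, 53.8]
orientation: [2.077, 2.356, 0.0]
ft_force: [-0.4, 0.9, 0.2]
width: 8.0
grasp_force: 0.2
```

>>> servo_tool:
  steps:
    - [[0.001,-0.009,0],[0,0,0],-0.82]
    - [[0.001,-0.009,0],[0,0,0],-0.82]
    - [[0.001,-0.009,0],[0,0,0],-0.82]
    - [[0.001,-0.009,0],[0,0,0],-0.82]
    - [[0,0,0],[0,0,0],-0.82]
    - [[0,0,0],[0,0,0],-0.82]
    - [[0,0,0.03],[0,0,0],-0.82]
    - [[0,0,0.04],[0,0,0],-0.82]

```text
t: 7.07
ee_pos: [609.9, -115.3, 120.8]
orientation: [-2.072, -2.352, 0.006]
ft_force: [0.8, -0.2, -0.2]
width: 8.1
grasp_force: 0.0
```

>>> servo_tool:
  steps:
    - [[0,0,0.03],[0,0,0],-0.82]
    - [[-0.024,0.018,0],[0,0,0],-0.82]
    - [[-0.024,0.018,0],[0,0,0],-0.82]
    - [[-0.024,0.018,0],[0,0,0],-0.82]
    - [[-0.024,0.018,0],[0,0,0],-0.82]
    - [[-0.024,0.018,0],[0,0,0],-0.82]
    - [[-0.024,0.018,0],[0,0,0],-0.82]
    - [[-0.024,0.018,0],[0,0,0],-0.82]

```text
t: 7.73
ee_pos: [443.4, 10.8, 153.7]
orientation: [-2.076, -2.358, -0.0]
ft_force: [0.4, 0.3, 0.0]
width: 8.2
grasp_force: 0.0
```

>>> servo_tool:
  steps:
    - [[0,0,0],[0,0,0],-0.82]
    - [[0,0,0],[0,0,0],-0.82]
    - [[0,0,0],[0,0,0],-0.82]
    - [[0,0,-0.03],[0,0,0],-0.82]
    - [[0,0,-0.02],[0,0,0],-0.82]
    - [[0,0,0],[0,0,0],-0.82]
    - [[0,0,0],[0,0,0],-0.82]
    - [[0,0,0],[0,0,0],-0.82]

```text
t: 8.4
ee_pos: [446.0, 9.3, 104.2]
orientation: [2.077, 2.356, 0.001]
ft_force: [0.8, 0.4, -0.1]
width: 8.1
grasp_force: 0.0
```

```bash
python3 -c "
from h import *
o=sensors.get_obs();print(o['ee_pos'],o['ft_force'])
for n in ('top','scene'):
  d=cam(n);cv2.imwrite('pics/%s5.png'%n,d['color'])
  for c,s in green(d): 
    p=depth(d,c)[0]
    if p[1]<60: print(n,c,s[4],p.round(1))"
```

```text
[445.96811684   9.30848882 104.23601364] [ 0.81754662  0.37395332 -0.12837282]
top [428.6 159.8] 198 [ 664.2 -136.8   17.7]
top [435.3 195.9] 205 [ 615.1 -144.    18.2]
top [375.2 241.1] 267 [552.1 -52.4  98.6]
top [331.6 291.3] 150 [493.8   0.9  98.3]
scene [271.9 179.1] 237 [560.2 -44.4  97.2]
scene [341.  179.9] 300 [499.2  10.1  96. ]
```

View pics/scene5.png

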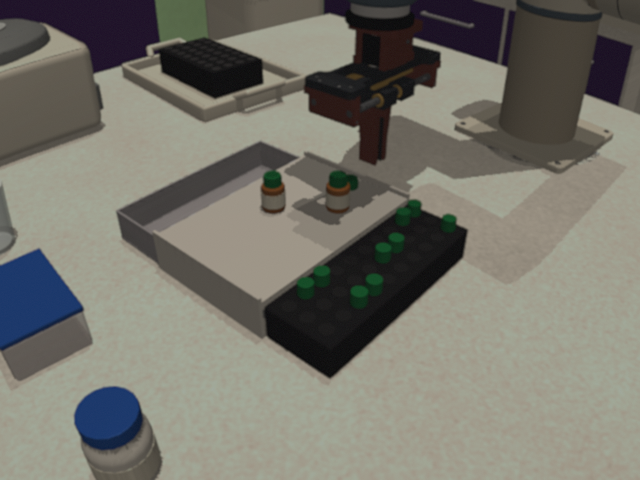

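Both swept caps lie in the bin, at top pixels (429,160) and (435,196) with z about 18, and the vials (272,179) and (343,180) stand unmoved. The fingers are above the spot behind cap 3, which sits at scene pixel (352,182).

>>> servo_tool:
  steps:
    - [[-0.002,0,-0.02],[0,0,0],-0.82]
    - [[0,0,-0.015],[0,0,0],-0.82]
    - [[0,0,-0.01],[0,0,0],-0.82]
    - [[0,0,-0.005],[0,0,0],-0.82]
    - [[0,0,0],[0,0,0],-0.82]
    - [[0,0,0],[0,0,0],-0.82]
    - [[0.001,-0.01,0],[0,0,0],-0.82]
    - [[0.0015,-0.012,0],[0,0,0],-0.82]

```text
t: 9.17
ee_pos: [445.9, -12.6, 54.4]
orientation: [2.074, 2.358, 0.001]
ft_force: [0.1, 0.2, -0.2]
width: 7.8
grasp_force: 0.0
```

>>> servo_tool:
  steps:
    - [[0.0015,-0.012,0],[0,0,0],-0.82]
    - [[0.0015,-0.012,0],[0,0,0],-0.82]
    - [[0.0015,-0.012,0],[0,0,0],-0.82]
    - [[0.0015,-0.012,0],[0,0,0],-0.82]
    - [[0.0015,-0.012,0],[0,0,0],-0.82]
    - [[0.0015,-0.012,0],[0,0,0],-0.82]
    - [[0.001,-0.01,0],[0,0,0],-0.82]
    - [[0.001,-0.009,0],[0,0,0],-0.82]

```text
t: 9.83
ee_pos: [456.7, -104.6, 54.1]
orientation: [2.077, 2.356, 0.001]
ft_force: [0.0, 0.1, 0.5]
width: 7.9
grasp_force: 0.1
```

>>> servo_tool:
  steps:
    - [[0.001,-0.009,0],[0,0,0],-0.82]
    - [[0.001,-0.009,0],[0,0,0],-0.82]
    - [[0.001,-0.009,0],[0,0,0],-0.82]
    - [[0.0005,-0.006,0],[0,0,0],-0.82]
    - [[0,0,0],[0,0,0],-0.82]
    - [[0,0,0],[0,0,0],-0.82]
    - [[0,0,0.03],[0,0,0],-0.82]
    - [[0,0,0.04],[0,0,0],-0.82]

```text
t: 10.5
ee_pos: [457.2, -135.2, 121.7]
orientation: [-2.071, -2.352, 0.005]
ft_force: [0.3, 0.6, 1.4]
width: 8.0
grasp_force: 0.0
```

>>> servo_tool:
  steps:
    - [[0,0,0.04],[0,0,0],-0.82]
    - [[0,-0.03,0.02],[0,0,0],-0.82]
    - [[0,-0.035,0.02],[0,0,0],-0.82]
    - [[0,-0.035,0],[0,0,0],-0.82]
    - [[0,-0.035,0],[0,0,0],-0.82]
    - [[0,-0.035,0],[0,0,0],-0.82]
    - [[0,-0.035,0],[0,0,0],-0.82]
    - [[0,-0.035,0],[0,0,0],-0.82]

```text
t: 11.17
ee_pos: [459.6, -377.4, 203.6]
orientation: [-2.076, -2.358, -0.0]
ft_force: [1.3, 0.2, 0.4]
width: 7.6
grasp_force: 0.0
```

```bash
python3 -c "
from h import *
o=sensors.get_obs();print(o['ee_pos'],o['ft_force'])
for n in ('top','scene'):
  d=cam(n);cv2.imwrite('pics/%s6.png'%n,d['color'])
  for c,s in green(d): 
    p=depth(d,c)[0]
    if p[1]<60: print(n,c,s[4],p.round(1))"
```

```text
[ 459.6074546  -377.36493037  203.58451926] [1.31905458 0.18212809 0.37360617]
top [428.7 159.8] 197 [ 664.3 -137.1   17.1]
top [435.4 195.9] 204 [ 615.3 -144.4   16.6]
top [375.2 241.1] 268 [552.1 -52.4  99.1]
top [332.5 291.4] 260 [ 4.936e+02 -1.000e-01  9.880e+01]
top [453.  310.8] 203 [ 461.3 -162.9   18.6]
scene [272.  179.1] 236 [560.1 -44.4  97.2]
scene [338.  178.9] 236 [502.3   8.2  97.8]
```

View pics/top6.png

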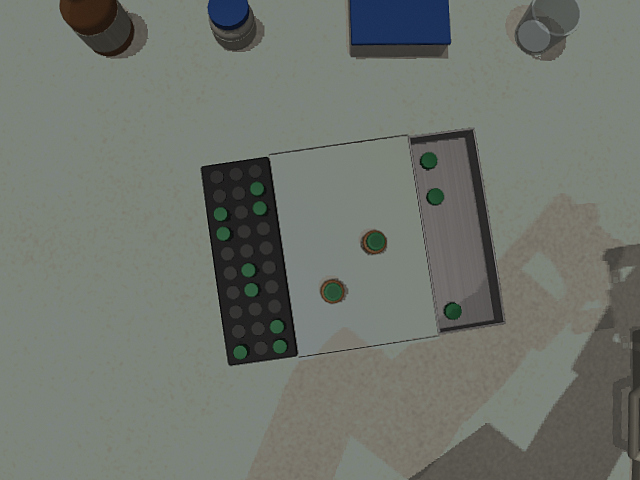

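All three caps lie flat in the bin at (429,160), (435,196) and (453,311), and both vials are unmoved at (375,241) and (332,291). The arm is clear.

```bash
python3 -c "
from workcell import close_job
print(close_job())"
```

```text
the job is handed in; nothing more can be done
None
```

I swept all three loose caps into the catch bin, left both vials standing unmoved, and handed the job in after about 11 s on the robot's clock; the hand-in gave no verdict.

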